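# Charge the microscope's air cushion with the hand pump

## Task

With the fingertips only, push the pump's relief lever round until it is fully closed, then pump the plunger with full strokes until the indicator pin has come fully out. Leave the plunger up and the lever closed; do not touch the pin itself, and grasp, lift or shift nothing else on the bench.

Things in the scene. Friction and masses are not known exactly. Their poses are not given: they have to be found in the camera images.
- pump: grey hand pressure pump, bolted to the bench: a block 130 mm (x) by 230 mm (y), top face 60 mm above the bench, on a flange 150 x 250 mm, 8 mm thick. Origin: centre of its underside; z up, -x is its front, +y its left side. It bears, left to right seen from the robot's side: the relief lever, the indicator pin, a small fixed brass filler plug (22 mm wide, 14 mm high, nearer the front), and the plunger.
- plunger_top (a point): centre of the flat top of the plunger's black mushroom button (52 mm across), at pump x 0, y -65 mm, 110 mm above the bench when up; it is pushed straight down.
- plunger (a joint): plunger travel in m: 0 up, 0.025 fully down. Its spring takes about 4 N to start and 13 N at the bottom (about 1 N more while the pin rises) and returns it by itself in about 0.3 s. Each full stroke (down at least 23 mm, then fully up) lifts the pin by up to 6 mm; repeated strokes under about 18 mm never bring it all the way. Pumping does nothing while the relief lever is open. Over-pumping does no harm.
- pin_top (a point): centre of the top of the steel indicator pin, 10 mm across, in a collar 26 mm across and 8 mm high, at pump x 22, y 8 mm. Nearly flush with the collar when in (2 mm proud), 32 mm proud when fully out, when a dark band at its foot shows. It stays where the pump has lifted it.
- pin (a joint): height in m by which the indicator pin has come out: 0 in, 0.030 fully out (starts anywhere from 0 to 0.012).
- relief_pivot (a point): pivot of the relief lever, on its upright axis, at pump x 15, y 78 mm, 77 mm above the bench (half-way up the lever arm).
- relief_tip (a point): centre of the knob at the end of the relief lever, 62 mm from the pivot, same height. Lever: a level bar 12 mm wide, 14 mm tall (70 to 84 mm above the bench), with an upright round knob 18 mm across, 18 mm tall (68 to 86 mm above the bench).
- relief (a joint): relief lever angle in rad about the upright axis: 0 open, pointing to the pump's +y (left); 1.57 closed, against its stop, pointing to the pump's -x (front). It turns anticlockwise seen from above as it closes, takes about 2 N at the tip and stays where it is left (starts at 0 to 0.3).
- oil_bottle: loose bystander, to be left alone: amber glass dropper bottle, 30 mm across, 62 mm tall. Origin: centre of its underside.
- beaker: loose bystander, to be left alone: open glass beaker, 68 mm across, 85 mm tall. Origin: centre of its underside.
- slide_box: loose bystander, to be left alone: flat slide box 87 x 102 x 34 mm. Origin: centre of its underside.
- tip_box: loose bystander, to be left alone: pipette tip box 80 x 120 x 70 mm. Origin: centre of its underside.
- petri: loose bystander, to be left alone: closed petri dish, 94 mm across, 18 mm tall. Origin: centre of its underside.
- objective: loose bystander, to be left alone: steel microscope objective standing on the bench, 26 mm across, 44 mm tall. Origin: centre of its underside.
- reagent: loose bystander, to be left alone: glass reagent bottle with screw cap, 72 mm across, 130 mm tall. Origin: centre of its underside.

How it is judged:
By the outcome, as a careful person would: the job done as asked, in the order asked, and still so for the second after the job is handed in, with the robot touching nothing.
It also fails if it takes over 51 s, if anything falls off the work surface, if the arm or the gripper's body presses on something with over 40 N, if the wrist force passes 120 N, or if a joint passes its speed limit or range.

## Robot

A 6-joint arm with a two-finger parallel gripper is mounted at the origin on the work surface. World frame = base frame: x ahead of the robot, y to its left, z up, the work surface at z = 0. Lengths are in m, angles in degrees, forces in N, time in s.
With the tool pointing down it reaches from about 0.275 to 0.85 m from the base axis. Payload 19 kg.
Tool frame: the origin (TCP) lies on the centre line of the jaws, within the pads' length; the fingertips stand ctrl.tcp_to_tips ahead of it and the grasp point (between the pads) lies 3 mm ahead of it (ctrl.tcp_to_tips is the distance from the TCP to the fingertips, in m); z points along the fingers, y is the direction in which the jaws open and shut (so a half turn about z gives the same grasp; the last joint's range is limited). The gripper opens to 85 mm and grips with 20 to 120 N. Pads are 22 mm wide; open, the fingers measure 114 mm over their backs; the gripper's body (76 mm by 85 mm) begins 54 mm behind the grasp point. The pads swing forward as they close: fully open they stand 13 mm farther back than shut.
Start: joints at [69.156, 8.623, 82.357, -0, 89.026, -7.678], TCP at [0.131, 0.56, 0.253] pointing down, gripper open.
Joint ranges: [-160.23, 160.23], [-39.13, 120.54], [6.94, 153.29], [-79.49, 259.48], [9.18, 160.14], [-161.06, 161.06]. Speed limits (degrees/s): [108.29, 108.29, 127.2, 172.46, 172.46, 172.46].

## Interface

Orientations are given as [roll, pitch, yaw] about the fixed x, y, z axes, in that order (R = Rz(yaw) Ry(pitch) Rx(roll)).
In Python, from workcell import ctrl, imaging gives the robot as it stands.
- The arm moves only by the tool jog_arm, never from a script. Its argument "increments" is a list of rows, each a list of 3 entries, a list of its own where there are three numbers: the shift along the tool's x, y, z in mm, then the turn, a rotation vector about the tool's x, y, z in rad, then the opening, from -1 (shut) to 1 (fully open). In form: [[[dx, dy, dz], [wx, wy, wz], fingers], ...]. A call has 1 to 5 rows; each row is the pose to reach, as a shift and turn from the pose commanded when the call began, along the tool's axes at that moment; what a row does not reach only later rows make up. A row lasts 1/8 s, in which the tool goes at most 62.5 mm and 10.7 degrees, less where a joint would pass 70% of its speed; a pose out of reach is approached as far as the arm can. A call with a gripper value outside its range is refused whole. The fingers move at their own pace and stop on an object; "squeeze" is the grip in N (left out, the last holds). Time passes only in rows, so rows that repeat a pose let the fingers close. It gives the time, the measured TCP pose, the force and the opening at its end, in the units of the state.
- ctrl.state(): the state, without advancing time (a new reading comes with each control period).
- imaging.capture(name): name is "scene" or "top" or "wrist"; returns (picture, depth): 400x640x3 uint8, red, green, blue; 400x640 float32, m along the optical axis (not along the pixel's ray), 0 where there is no reading.
- imaging.camera_model(name): a dict with "fx", "fy", "cx", "cy" (pixels), "xyz" and "rotation" of the camera in the world. Camera axes: x right, y up, looking along -z (the intrinsics and any distortion apply to the point x, -y, -z); pixel columns grow to the right and rows downward; lengths in m; the calibration is good to about 2 mm. A picture is of the moment at which its call begins: read the wrist's pose just before it. camera_model takes no time and is no camera call; for the wrist camera it gives the pose at the moment of the call.
- ctrl.finish_job(): hands the job in, once; it reports no verdict.
The state is a dict: "clock": time; "joints": joint angles; "joint_velocities": joint speeds; "effort": joint torques, N m; "eef_pos": TCP position; "tcp_rot": TCP orientation; "wrist_force": force on the tool from outside, world axes, zero at the start; "moment": the same for the moment, N m; "grip_width": finger opening in m.
Only numpy, scipy, OpenCV 4.12 (cv2) and the standard library are available. Lean on these libraries where they do the work, as an engineer would, in place of code of your own. Each camera call takes 0.05 s, during which the arm holds its last target. There are 200 camera calls.

## Working session

There is one attempt and no reset: what is moved stays moved. The work goes in short steps, Python scripts to look and compute and a tool call to move; the robot and the scene stay as the last step left them, time stands still between calls to the robot, and variables do not carry over. Pictures are saved under pics/ and viewed, about 8 in all and at most 12, crops included, and the job is handed in when it is done.

Besides the shell and the picture viewer there is one more tool, called after "Emit:" in YAML: its name, and indented under it one key for each argument. jog_arm: Moves the arm, as the interface text tells. Its arguments: {"type":"object","properties":{"increments":{"type":"array"},"squeeze":{"type":"number"}},"required":["increments"]}

```bash
mkdir -p pics; python3 - <<'E'
from workcell import ctrl, imaging
import cv2, numpy as np
print(ctrl.state(), ctrl.tcp_to_tips)
for n in("scene","top"):
    p,d=imaging.capture(n); cv2.imwrite(f"pics/{n}0.png",p[:,:,::-1]); np.savez(f"{n}0.npz",p=p,d=d)
    print(n,imaging.camera_model(n))
E
```

```text
{'clock': 0.0, 'joints': array([ 6.91549900e+01,  8.64977737e+00,  8.23929715e+01, -1.41060754e-03,
        8.90251588e+01, -7.67589659e+00]), 'joint_velocities': array([ 0.03668017,  0.09162118,  0.07309703, -0.15942263,  0.01196984,
        0.01857084]), 'effort': array([ 8.15713611e-04, -7.13062263e+01, -5.70874751e+01, -1.27209760e-04,
        9.00221727e-03, -1.06446378e-04]), 'eef_pos': array([0.13093132, 0.55967096, 0.2526874 ]), 'tcp_rot': array([-1.79932512e+02, -7.67264787e-03,  1.66830907e+02]), 'wrist_force': array([-0.3044919 , -0.08696628,  0.57987027]), 'moment': array([ 0.03217842, -0.02636626,  0.011282  ]), 'grip_width': 0.08527413840906145} 0.022
scene {'fx': 375.26915452159653, 'fy': 375.26915452159653, 'cx': 319.97223416501913, 'cy': 197.36503330234518, 'xyz': array([1.21137787, 0.25114084, 0.77917229]), 'rotation': array([ 45.68221755,  -0.30726623, 111.43911196])}
top {'fx': 373.5377138796748, 'fy': 373.5377138796748, 'cx': 316.4144778209091, 'cy': 198.5385489163965, 'xyz': array([ 0.37607936, -0.00514912,  1.09393198]), 'rotation': array([  9.65503219,  -0.29153566, -89.08785247])}
```

View pics/top0.png

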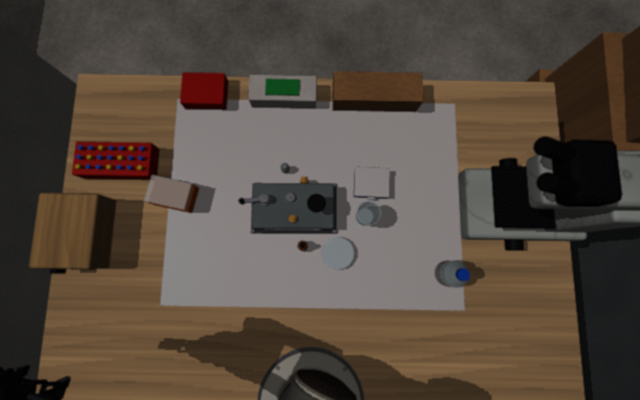

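View pics/scene0.png

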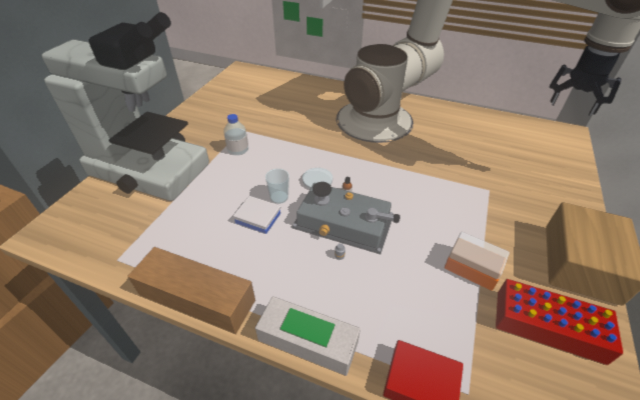

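The top view shows the pump at (250–337, 183–230), with the button at (316,203), pin (291,197), lever pivot (264,199) and knob (241,201). The pump is roughly aligned with the base. The scene view agrees. The oil bottle and petri dish stand in front of the pump, and the objective behind it.

```bash
cat >h.py <<'E'
from workcell import ctrl, imaging
import cv2, numpy as np
from scipy.spatial.transform import Rotation as R
def ray(m,u,v,z):
    d=R.from_euler('xyz',m['rotation'],degrees=True).apply([(u-m['cx'])/m['fx'],-(v-m['cy'])/m['fy'],-1.])
    return m['xyz']+d*(z-m['xyz'][2])/d[2]
def proj(m,P):
    q=R.from_euler('xyz',m['rotation'],degrees=True).inv().apply(np.array(P)-m['xyz'])
    return m['cx']-m['fx']*q[...,0]/q[...,2], m['cy']+m['fy']*q[...,1]/q[...,2]
def dep(m,d,u,v):
    dd=R.from_euler('xyz',m['rotation'],degrees=True).apply([(u-m['cx'])/m['fx'],-(v-m['cy'])/m['fy'],-1.])
    return m['xyz']+dd*d[int(v),int(u)]
E
python3 - <<'E'
from h import *
m=imaging.camera_model("top"); z=np.load("top0.npz"); p,d=z['p'],z['d']
np.set_printoptions(precision=4,suppress=True)
def cen(box,thr):
    u0,u1,v0,v1=box; s=p[v0:v1,u0:u1].max(2)<thr; v,u=np.nonzero(s); return u.mean()+u0,v.mean()+v0,s.sum()
b=cen((300,332,190,216),35); k=cen((232,248,193,210),60)
print("btn",b,ray(m,b[0],b[1],.11),dep(m,d,*b[:2])); print("knob",k,ray(m,k[0],k[1],.086),dep(m,d,*k[:2]))
for n,u,v,h in(("pin",291,197,.07),("piv",264,199,.084),("plug",293,219,.074)): print(n,ray(m,u,v,h),dep(m,d,u,v))
cv2.imwrite("pics/c1.png",cv2.resize(p[150:275,220:410,::-1],None,fx=4,fy=4,interpolation=cv2.INTER_CUBIC))
E
```

```text
btn (np.float64(318.8598382749326), np.float64(203.59838274932613), np.int64(371)) [ 0.53   -0.0142  0.11  ] [ 0.5299 -0.0142  0.1103]
knob (np.float64(241.75862068965517), np.float64(200.58620689655172), np.int64(29)) [0.5385 0.1963 0.086 ] [0.5386 0.1963 0.0857]
pin [0.5535 0.0632 0.07  ] [0.5532 0.0631 0.0716]
piv [0.5443 0.136  0.084 ] [0.5436 0.1354 0.0882]
plug [0.4916 0.0557 0.074 ] [0.4915 0.0557 0.0751]
```

View pics/c1.png

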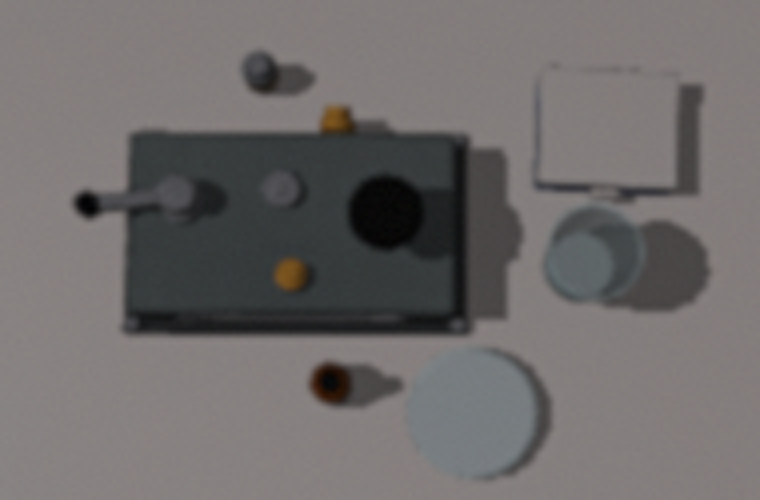

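Estimated in the world frame: pivot ≈(0.545,0.136), knob ≈(0.539,0.197) and button ≈(0.530,−0.008). That puts the pump yaw near 0 and the lever at about 0.1 rad. I'll shut the fingers and travel high to behind the knob.

Emit:
jog_arm:
  increments:
    - [[-520,-253,0],[0,0,2.81],-1]
    - [[-520,-253,0],[0,0,2.81],-1]
    - [[-520,-253,0],[0,0,2.81],-1]
    - [[-520,-253,0],[0,0,2.81],-1]
    - [[-520,-253,0],[0,0,2.81],-1]
  squeeze: 30

```text
clock: 0.72
eef_pos: [0.3747, 0.3611, 0.2532]
tcp_rot: [-180.0, 0.0, 112.8]
wrist_force: [0.2, 0.7, -0.2]
grip_width: 0.0001
```

```bash
cat >go.py <<'E'
import sys
from h import *
x,y,z,yaw=map(float,sys.argv[1:5]); s=ctrl.state()
T=R.from_euler('xyz',s['tcp_rot'],degrees=True); G=R.from_euler('xyz',[180,0,yaw],degrees=True)
print(s['clock'],s['eef_pos'].round(4),s['tcp_rot'].round(1),s['wrist_force'].round(1),s['joints'].round(0),s['grip_width'],ctrl.tcp_to_tips)
print("shift",(T.inv().apply(np.array([x,y,z])-s['eef_pos'])*1000).round(1),"turn",(T.inv()*G).as_rotvec().round(3))
E
python3 go.py .59 .192 .2 5.7
```

```text
0.725 [0.3747 0.3611 0.2532] [-180.     0.   112.8] [ 0.2  0.7 -0.2] [35.  2. 89. -0. 88. 13.] 0.00012262284189983491 0.022
shift [-239.3  133.1   53.2] turn [-0.     0.     1.869]
```

Emit:
jog_arm:
  increments:
    - [[-239,133,0],[0,0,1.87],-1]
    - [[-239,133,0],[0,0,1.87],-1]
    - [[-239,133,0],[0,0,1.87],-1]
    - [[-239,133,0],[0,0,1.87],-1]
    - [[-239,133,0],[0,0,1.87],-1]

```text
clock: 1.35
eef_pos: [0.5916, 0.1926, 0.2522]
tcp_rot: [-180.0, 0.1, 58.9]
wrist_force: [-0.8, 0.6, 0.9]
grip_width: 0.0001
```

```bash
python3 go.py .59 .192 .2 5.7
```

```text
1.35 [0.5916 0.1926 0.2522] [-1.80e+02  1.00e-01  5.89e+01] [-0.8  0.6  0.9] [11. 14. 76. -0. 90. 42.] 9.99123329842319e-05 0.022
shift [-1.2 -1.1 52.2] turn [-0.     0.001  0.928]
```

Emit:
jog_arm:
  increments:
    - [[-1,-1,0],[0,0,0.928],-1]
    - [[-1,-1,0],[0,0,0.928],-1]
    - [[-1,-1,0],[0,0,0.928],-1]
    - [[-1,-1,0],[0,0,0.928],-1]
    - [[-1,-1,0],[0,0,0.928],-1]

```text
clock: 1.98
eef_pos: [0.5882, 0.1948, 0.2529]
tcp_rot: [180.0, 0.0, 5.9]
wrist_force: [-0.7, -0.9, 0.9]
grip_width: 0.0001
```

```bash
python3 - <<'E'
from h import *
m=imaging.camera_model("wrist"); print(m, ctrl.state()['eef_pos'])
p,d=imaging.capture("wrist"); cv2.imwrite("pics/w1.png",p[:,:,::-1]); np.savez("w1.npz",p=p,d=d)
import json; json.dump({k:np.array(v).tolist() for k,v in m.items()},open("w1.json","w"))
E
```

```text
{'fx': 339.87879294919395, 'fy': 339.87879294919395, 'cx': 315.35616266153056, 'cy': 207.8412866627407, 'xyz': array([0.65503408, 0.20123359, 0.37339349]), 'rotation': array([-15.4365385 ,   0.09419062, -84.08045946])} [0.58816086 0.19475768 0.25289618]
```

View pics/w1.png

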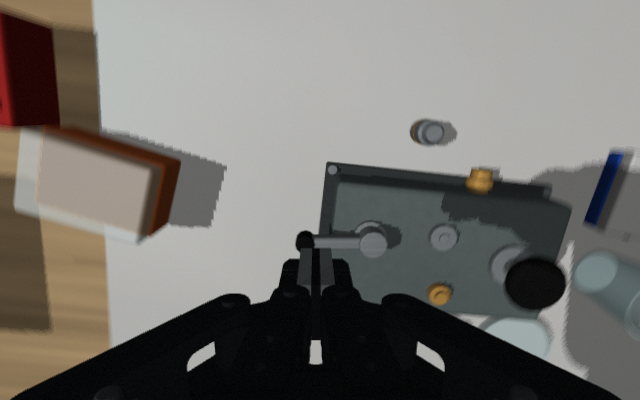

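The wrist view shows the knob at (305,240), pivot cap (373,238), pin (444,236) and button (534,283), with the shut fingertips at about (315,250).

```bash
python3 - <<'E'
from h import *
import json; m={k:np.array(v) for k,v in json.load(open("w1.json")).items()}; d=np.load("w1.npz")['d']
np.set_printoptions(precision=4,suppress=True)
for n,u,v,h in(("knob",305,239,.086),("piv",373,238,.088),("pin",444,236,.07),("btn",534,283,.11),("plug",440,292,.074),("tip?",310,260,.2),("tip?",322,262,.2)): print(n,ray(m,u,v,h),dep(m,d,u,v))
E
python3 go.py .578 .195 .094 5.7
```

```text
knob [0.5461 0.1998 0.086 ] [0.546  0.1998 0.0856]
piv [0.5541 0.1395 0.088 ] [0.5538 0.1393 0.0871]
pin [0.5568 0.0691 0.07  ] [0.5567 0.0689 0.0697]
btn [0.5357 0.0013 0.11  ] [0.5359 0.0017 0.1105]
plug [0.5003 0.0628 0.074 ] [0.4999 0.0625 0.0732]
tip? [0.5773 0.1964 0.2   ] [0.5992 0.1978 0.2487]
tip? [0.5768 0.1897 0.2   ] [0.5994 0.193  0.2501]
2.025 [0.5881 0.1948 0.2529] [180.    0.    5.3] [-0.9  0.2  0. ] [11. 14. 76. -0. 90. 96.] 0.0002977709670433901 0.022
shift [-10.   -1.2 158.9] turn [ 0.     0.001 -0.006]
```

Emit:
jog_arm:
  increments:
    - [[-7,-1,50],[0,0,0],-1]
    - [[-7,-1,100],[0,0,0],-1]
    - [[-7,-1,140],[0,0,0],-1]
    - [[-7,-1,159],[0,0,0],-1]
    - [[-7,-1,159],[0,0,0],-1]

```text
clock: 2.65
eef_pos: [0.5809, 0.1949, 0.0937]
tcp_rot: [180.0, 0.1, 6.3]
wrist_force: [0.3, -0.2, 0.3]
grip_width: -0.0003
```

```bash
python3 - <<'E'
from h import *
m=imaging.camera_model("scene"); s=ctrl.state(); print(s['eef_pos'],s['wrist_force'])
p,d=imaging.capture("scene")
print([proj(m,q) for q in ([.53,-.008,.11],[.5357,.0013,.11],[.5555,.063,.07],[.5567,.069,.07])])
cv2.imwrite("pics/s1.png",cv2.resize(p[130:270,270:430,::-1],None,fx=4,fy=4,interpolation=cv2.INTER_CUBIC))
E
```

```text
[0.58093566 0.19494643 0.09374201] [ 0.33225579 -0.24482612  0.33318703]
[(np.float64(321.5859713822326), np.float64(185.80358363707523)), (np.float64(324.10577478316424), np.float64(188.06222264899768)), (np.float64(343.2160258693672), np.float64(210.00963880367527)), (np.float64(345.2437151978513), np.float64(210.93366089725347))]
```

View pics/s1.png

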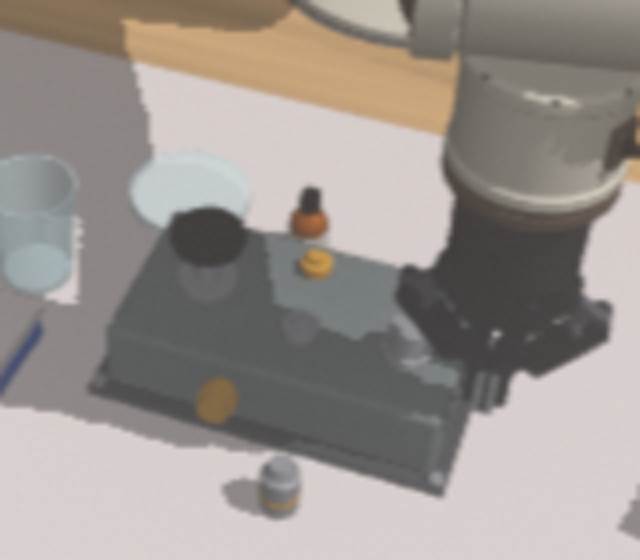

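The scene view shows the fingers behind the lever on the far left, clear of the block and objective. The button at px (322,189) lies between the two estimates, so I'll take pivot ≈(0.549,0.138) and button ≈(0.534,−0.005). Next I plan the arc.

```bash
cat >arc.py <<'E'
import sys
from h import *
b=float(sys.argv[1]); ths=[float(a) for a in sys.argv[2:]]; s=ctrl.state()
T=R.from_euler('xyz',s['tcp_rot'],degrees=True)
print(s['clock'],s['eef_pos'].round(4),s['tcp_rot'].round(1),s['wrist_force'].round(1))
for t in ths:
    c,n=np.cos(np.radians(t)),np.sin(np.radians(t))
    F=np.array([.549-.060*n+b*c,.138+.060*c+b*n,.094])
    G=R.from_euler('xyz',[180,0,t],degrees=True)
    print([(T.inv().apply(F-s['eef_pos'])*1000).round(0).astype(int).tolist(),[0,0,(T.inv()*G).as_rotvec()[2].round(2)],-1])
E
python3 arc.py .02 6 13 20 27 34
```

```text
2.7 [0.5816 0.1951 0.0951] [180.   -0.    6.3] [0.1 1.1 0.1]
[[-18, -7, 1], [0, 0, np.float64(0.0)], -1]
[[-26, -9, 1], [0, 0, np.float64(-0.12)], -1]
[[-33, -10, 1], [0, 0, np.float64(-0.24)], -1]
[[-41, -10, 1], [0, 0, np.float64(-0.36)], -1]
[[-49, -9, 1], [0, 0, np.float64(-0.48)], -1]
```

Emit:
jog_arm:
  increments:
    - [[-10,-5,1],[0,0,0.0],-1]
    - [[-18,-7,1],[0,0,0.0],-1]
    - [[-26,-9,1],[0,0,-0.12],-1]
    - [[-33,-10,1],[0,0,-0.24],-1]
    - [[-41,-10,1],[0,0,-0.36],-1]

```text
clock: 3.32
eef_pos: [0.539, 0.2011, 0.0943]
tcp_rot: [180.0, -0.1, 27.1]
wrist_force: [1.0, 2.9, 1.0]
grip_width: -0.0001
```

```bash
python3 arc.py .02 35 43 51 59 67
```

```text
3.325 [0.539  0.2011 0.0943] [ 1.80e+02 -1.00e-01  2.71e+01] [1.  2.9 1. ]
[[-8, -2, 0], [0, 0, np.float64(-0.14)], -1]
[[-17, -3, 0], [0, 0, np.float64(-0.28)], -1]
[[-26, -2, 0], [0, 0, np.float64(-0.42)], -1]
[[-35, -1, 0], [0, 0, np.float64(-0.56)], -1]
[[-43, 2, 0], [0, 0, np.float64(-0.7)], -1]
```

Emit:
jog_arm:
  increments:
    - [[-8,-2,0],[0,0,-0.14],-1]
    - [[-17,-3,0],[0,0,-0.28],-1]
    - [[-26,-2,0],[0,0,-0.42],-1]
    - [[-35,-1,0],[0,0,-0.56],-1]
    - [[-43,2,0],[0,0,-0.7],-1]

```text
clock: 3.95
eef_pos: [0.5013, 0.1797, 0.0942]
tcp_rot: [180.0, -0.1, 67.3]
wrist_force: [-1.3, 3.3, 0.5]
grip_width: 0.0
```

```bash
python3 arc.py .02 72 77 82 86 90; python3 - <<'E'
from h import *
p,d=imaging.capture("top"); cv2.imwrite("pics/t2.png",cv2.resize(p[150:275,220:410,::-1],None,fx=4,fy=4,interpolation=cv2.INTER_CUBIC))
E
```

```text
3.95 [0.5013 0.1797 0.0942] [ 1.80e+02 -1.00e-01  6.73e+01] [-1.3  3.3  0.5]
[[-5, -1, 0], [0, 0, np.float64(-0.08)], -1]
[[-10, -2, 0], [0, 0, np.float64(-0.17)], -1]
[[-16, -3, 0], [0, 0, np.float64(-0.26)], -1]
[[-20, -3, 0], [0, 0, np.float64(-0.33)], -1]
[[-25, -3, 0], [0, 0, np.float64(-0.4)], -1]
```

View pics/t2.png

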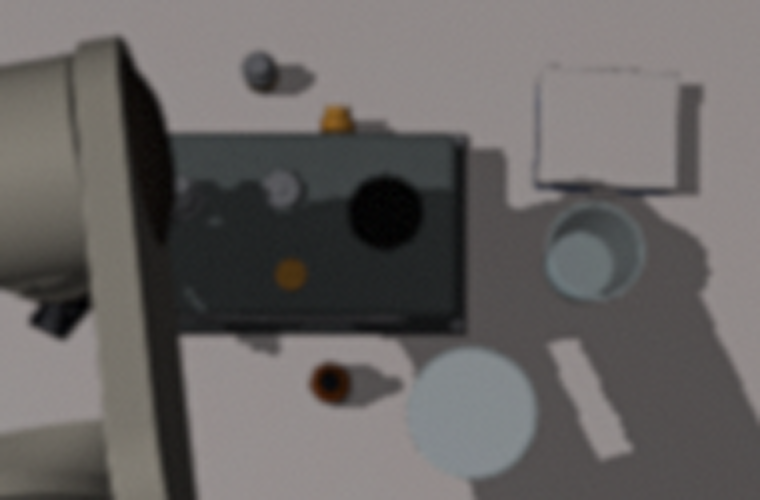

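The wrist hides the lever, but a steady ~3 N reaction shows it's being pushed, and nothing else has been disturbed. I'll continue the arc.

Emit:
jog_arm:
  increments:
    - [[-5,-1,0],[0,0,-0.08],-1]
    - [[-10,-2,0],[0,0,-0.17],-1]
    - [[-16,-3,0],[0,0,-0.26],-1]
    - [[-20,-3,0],[0,0,-0.33],-1]
    - [[-20,-3,0],[0,0,-0.33],-1]

```text
clock: 4.62
eef_pos: [0.4912, 0.1621, 0.0939]
tcp_rot: [179.9, -0.0, 85.8]
wrist_force: [-0.2, -0.5, 0.9]
grip_width: 0.0002
```

```bash
python3 arc.py .02 90 94 98
```

```text
4.625 [0.4912 0.1621 0.0939] [179.9  -0.   85.8] [-0.2 -0.5  0.9]
[[-4, -2, 0], [0, 0, np.float64(-0.07)], -1]
[[-9, -3, 0], [0, 0, np.float64(-0.14)], -1]
[[-13, -3, 0], [0, 0, np.float64(-0.21)], -1]
```

Emit:
jog_arm:
  increments:
    - [[-2,-1,0],[0,0,-0.07],-1]
    - [[-4,-1,0],[0,0,-0.07],-1]
    - [[-5,-1,0],[0,0,-0.07],-1]

```text
clock: 5.0
eef_pos: [0.4899, 0.1572, 0.0934]
tcp_rot: [180.0, 0.0, 89.7]
wrist_force: [-1.2, 1.5, 0.4]
grip_width: 0.0001
```

Emit:
jog_arm:
  increments:
    - [[-2,0,0],[0,0,0],-1]
    - [[-4,0,0],[0,0,0],-1]

```text
clock: 5.25
eef_pos: [0.4899, 0.1552, 0.0935]
tcp_rot: [180.0, -0.2, 89.8]
wrist_force: [-1.8, 31.6, 1.5]
grip_width: 0.0002
```

That's firm contact with the stop (31 N). I'll back off sideways, then lift.

Emit:
jog_arm:
  increments:
    - [[10,0,0],[0,0,0],-1]
    - [[20,0,0],[0,0,0],-1]
    - [[20,0,-30],[0,0,0],-1]
    - [[20,0,-90],[0,0,0],-1]
    - [[20,0,-110],[0,0,0],-1]

```text
clock: 5.88
eef_pos: [0.4908, 0.1735, 0.2067]
tcp_rot: [179.8, -0.0, 89.9]
wrist_force: [-0.0, -0.5, -1.0]
grip_width: -0.0
```

```bash
python3 go.py .533 -.007 .152 90
```

```text
5.875 [0.4908 0.1735 0.2067] [179.8  -0.   89.9] [-0.  -0.5 -1. ] [11.  3. 94. -0. 83. 11.] -1.5523494331296505e-05 0.022
shift [-180.4   42.4   54.9] turn [ 0.004 -0.    -0.002]
```

Emit:
jog_arm:
  increments:
    - [[-60,14,0],[0,0,0],-1]
    - [[-120,28,0],[0,0,0],-1]
    - [[-165,40,0],[0,0,0],-1]
    - [[-180,42,0],[0,0,0],-1]
    - [[-180,42,0],[0,0,0],-1]

```text
clock: 6.5
eef_pos: [0.5316, -0.0073, 0.2031]
tcp_rot: [-180.0, 0.0, 89.8]
wrist_force: [0.8, 0.7, -1.0]
grip_width: -0.0001
```

```bash
python3 go.py .533 -.007 .135 90; python3 - <<'E'
from h import *
m=imaging.camera_model("wrist")
p,d=imaging.capture("wrist"); q,_=imaging.capture("top"); np.savez("w2.npz",p=p,d=d); print(m)
cv2.imwrite("pics/w2.png",np.vstack([p[120:330,:,::-1],cv2.resize(q[150:275,220:410,::-1],(570,375),interpolation=cv2.INTER_CUBIC) if 0 else np.pad(cv2.resize(q[150:275,220:410,::-1],(570,375),interpolation=cv2.INTER_CUBIC),((0,0),(0,70),(0,0)))]))
E
```

```text
6.5 [ 0.5316 -0.0073  0.2031] [-180.     0.    89.8] [ 0.8  0.7 -1. ] [-9.  5. 92. -0. 83. -9.] -0.00011906167155269281 0.022
shift [ 0.3  1.4 68.1] turn [-0.     0.    -0.004]
{'fx': 339.87879294919395, 'fy': 339.87879294919395, 'cx': 315.35616266153056, 'cy': 207.8412866627407, 'xyz': array([0.53185662, 0.05950978, 0.32367733]), 'rotation': array([-15.30651173,   0.02344168,  -0.17787814])}
```

View pics/w2.png

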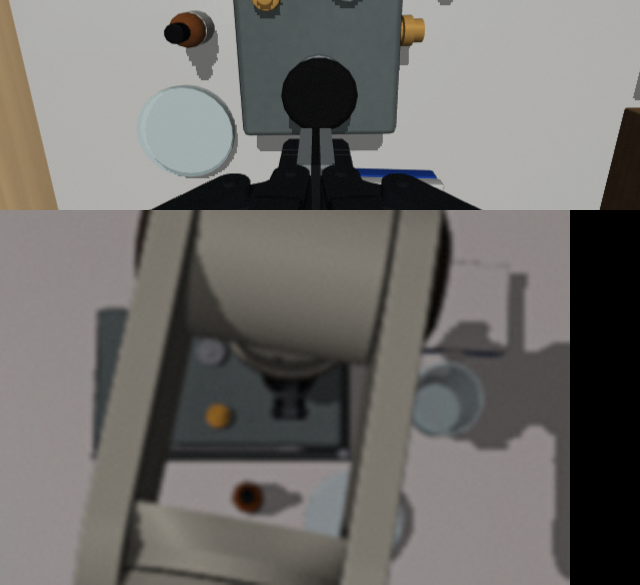

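Wrist view: the button, at picture (319,95) → ≈(0.534,−0.004), sits right under the tool. The lever is out of view for now. I'll come down to just above the button.

Emit:
jog_arm:
  increments:
    - [[3,2,40],[0,0,0],-1]
    - [[3,2,62],[0,0,0],-1]
    - [[3,2,75],[0,0,0],-1]
    - [[3,2,85],[0,0,0],-1]
    - [[3,2,92],[0,0,0],-1]

```text
clock: 7.22
eef_pos: [0.5335, -0.0028, 0.1119]
tcp_rot: [-180.0, -0.0, 89.9]
wrist_force: [-8.8, 5.5, 12.3]
grip_width: 0.0003
```

Emit:
jog_arm:
  increments:
    - [[0,0,3],[0,0,0],-1]
    - [[0,0,5],[0,0,0],-1]
    - [[0,0,6],[0,0,0],-1]

```text
clock: 7.6
eef_pos: [0.5336, -0.0028, 0.1069]
tcp_rot: [180.0, -0.0, 89.9]
wrist_force: [-13.8, 6.5, 27.2]
grip_width: 0.0002
```

Bottom is reached at TCP z ≈0.107 (27 N). I'll pump from here: up, wait, then down again.

Emit:
jog_arm:
  increments:
    - [[0,0,-31],[0,0,0],-1]
    - [[0,0,-33],[0,0,0],-1]
    - [[0,0,-33],[0,0,0],-1]
    - [[0,0,-33],[0,0,0],-1]

```text
clock: 8.1
eef_pos: [0.5333, -0.0038, 0.1376]
tcp_rot: [-179.9, -0.0, 89.9]
wrist_force: [0.9, -0.8, -0.2]
grip_width: -0.0006
```

Emit:
jog_arm:
  increments:
    - [[0,0,12],[0,0,0],-1]
    - [[0,0,24],[0,0,0],-1]
    - [[0,0,33],[0,0,0],-1]
    - [[0,0,33],[0,0,0],-1]

```text
clock: 8.6
eef_pos: [0.5342, -0.004, 0.1068]
tcp_rot: [179.9, 0.0, 89.9]
wrist_force: [-9.1, 2.2, 34.7]
grip_width: -0.0
```

Emit:
jog_arm:
  increments:
    - [[0,0,-31],[0,0,0],-1]
    - [[0,0,-32],[0,0,0],-1]
    - [[0,0,-32],[0,0,0],-1]
    - [[0,0,-32],[0,0,0],-1]

```text
clock: 9.1
eef_pos: [0.5332, -0.0039, 0.1361]
tcp_rot: [-179.9, -0.0, 89.9]
wrist_force: [0.1, -0.4, -0.3]
grip_width: -0.0003
```

Emit:
jog_arm:
  increments:
    - [[0,0,12],[0,0,0],-1]
    - [[0,0,24],[0,0,0],-1]
    - [[0,0,32],[0,0,0],-1]
    - [[0,0,32],[0,0,0],-1]

```text
clock: 9.6
eef_pos: [0.5341, -0.004, 0.1068]
tcp_rot: [179.9, 0.0, 89.9]
wrist_force: [-10.6, 1.4, 34.8]
grip_width: 0.0001
```

Emit:
jog_arm:
  increments:
    - [[0,0,-31],[0,0,0],-1]
    - [[0,0,-32],[0,0,0],-1]
    - [[0,0,-32],[0,0,0],-1]
    - [[0,0,-32],[0,0,0],-1]

```text
clock: 10.1
eef_pos: [0.5332, -0.0039, 0.1361]
tcp_rot: [-179.9, -0.0, 89.9]
wrist_force: [-0.1, -0.2, 0.3]
grip_width: 0.0003
```

Emit:
jog_arm:
  increments:
    - [[0,0,12],[0,0,0],-1]
    - [[0,0,24],[0,0,0],-1]
    - [[0,0,32],[0,0,0],-1]
    - [[0,0,32],[0,0,0],-1]

```text
clock: 10.6
eef_pos: [0.5341, -0.004, 0.1068]
tcp_rot: [179.9, 0.0, 89.9]
wrist_force: [-10.1, 1.5, 35.9]
grip_width: -0.0002
```

Emit:
jog_arm:
  increments:
    - [[0,0,-31],[0,0,0],-1]
    - [[0,0,-32],[0,0,0],-1]
    - [[0,0,-32],[0,0,0],-1]
    - [[0,0,-32],[0,0,0],-1]

```text
clock: 11.1
eef_pos: [0.5331, -0.0039, 0.1361]
tcp_rot: [-179.9, -0.0, 89.9]
wrist_force: [0.6, -0.2, -0.0]
grip_width: -0.0001
```

Emit:
jog_arm:
  increments:
    - [[0,0,12],[0,0,0],-1]
    - [[0,0,24],[0,0,0],-1]
    - [[0,0,32],[0,0,0],-1]
    - [[0,0,32],[0,0,0],-1]

```text
clock: 11.6
eef_pos: [0.5341, -0.004, 0.1068]
tcp_rot: [179.9, 0.0, 89.9]
wrist_force: [-10.5, 1.1, 35.4]
grip_width: 0.0001
```

Emit:
jog_arm:
  increments:
    - [[0,0,-31],[0,0,0],-1]
    - [[0,0,-32],[0,0,0],-1]
    - [[0,0,-32],[0,0,0],-1]
    - [[0,0,-32],[0,0,0],-1]

```text
clock: 12.1
eef_pos: [0.5332, -0.0039, 0.1361]
tcp_rot: [-179.9, -0.0, 89.9]
wrist_force: [0.2, -0.1, 0.5]
grip_width: -0.0001
```

```bash
python3 - <<'E'
from h import *
p,d=imaging.capture("scene"); print(ctrl.state()['clock'])
cv2.imwrite("pics/s2.png",cv2.resize(p[150:260,280:420,::-1],None,fx=5,fy=5,interpolation=cv2.INTER_CUBIC))
E
```

```text
12.15
```

View pics/s2.png

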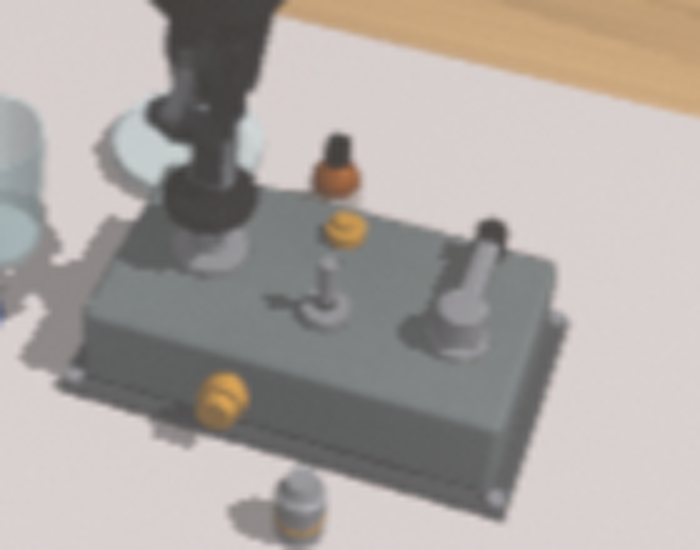

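The pin is rising, with its top at px (345.6,202.4) and no dark band yet. The lever points to the front and the bystanders are unmoved. I'll do three more strokes.

Emit:
jog_arm:
  increments:
    - [[0,0,12],[0,0,0],-1]
    - [[0,0,24],[0,0,0],-1]
    - [[0,0,32],[0,0,0],-1]
    - [[0,0,32],[0,0,0],-1]

```text
clock: 12.65
eef_pos: [0.5342, -0.004, 0.1068]
tcp_rot: [179.9, 0.0, 89.9]
wrist_force: [-8.4, 1.0, 34.2]
grip_width: 0.0001
```

Emit:
jog_arm:
  increments:
    - [[0,0,-31],[0,0,0],-1]
    - [[0,0,-32],[0,0,0],-1]
    - [[0,0,-32],[0,0,0],-1]
    - [[0,0,-32],[0,0,0],-1]

```text
clock: 13.15
eef_pos: [0.5332, -0.0039, 0.1361]
tcp_rot: [-179.9, -0.0, 89.9]
wrist_force: [0.6, 0.8, -0.3]
grip_width: 0.0003
```

Emit:
jog_arm:
  increments:
    - [[0,0,12],[0,0,0],-1]
    - [[0,0,24],[0,0,0],-1]
    - [[0,0,32],[0,0,0],-1]
    - [[0,0,32],[0,0,0],-1]

```text
clock: 13.65
eef_pos: [0.5341, -0.004, 0.1068]
tcp_rot: [179.9, 0.0, 89.9]
wrist_force: [-10.1, 1.8, 35.0]
grip_width: -0.0002
```

Emit:
jog_arm:
  increments:
    - [[0,0,-31],[0,0,0],-1]
    - [[0,0,-32],[0,0,0],-1]
    - [[0,0,-32],[0,0,0],-1]
    - [[0,0,-32],[0,0,0],-1]

```text
clock: 14.15
eef_pos: [0.5332, -0.0039, 0.1361]
tcp_rot: [-179.9, -0.0, 89.9]
wrist_force: [-0.4, -0.1, -0.8]
grip_width: 0.0
```

Emit:
jog_arm:
  increments:
    - [[0,0,12],[0,0,0],-1]
    - [[0,0,24],[0,0,0],-1]
    - [[0,0,32],[0,0,0],-1]
    - [[0,0,32],[0,0,0],-1]

```text
clock: 14.65
eef_pos: [0.5341, -0.004, 0.1068]
tcp_rot: [179.9, 0.0, 89.9]
wrist_force: [-9.8, 3.1, 34.7]
grip_width: -0.0001
```

Emit:
jog_arm:
  increments:
    - [[0,0,-31],[0,0,0],-1]
    - [[0,0,-34],[0,0,0],-1]
    - [[0,0,-34],[0,0,0],-1]
    - [[0,0,-34],[0,0,0],-1]

```text
clock: 15.15
eef_pos: [0.5331, -0.0039, 0.138]
tcp_rot: [-179.9, -0.0, 89.9]
wrist_force: [-0.4, 0.4, -0.0]
grip_width: -0.0003
```

```bash
python3 - <<'E'
from h import *
m=imaging.camera_model("scene")
p,d=imaging.capture("scene"); print(ctrl.state()['clock'])
print([proj(m,[.556,.066,z]) for z in (.07,.085,.094,.1)])
cv2.imwrite("pics/s3.png",cv2.resize(p[150:260,280:420,::-1],None,fx=5,fy=5,interpolation=cv2.INTER_CUBIC))
E
```

```text
15.2
[(np.float64(344.24099335844267), np.float64(210.44537120079013)), (np.float64(344.53427241367837), np.float64(206.4351510285479)), (np.float64(344.71330108621703), np.float64(203.98716034797505)), (np.float64(344.83395690925204), np.float64(202.33734456060247))]
```

View pics/s3.png

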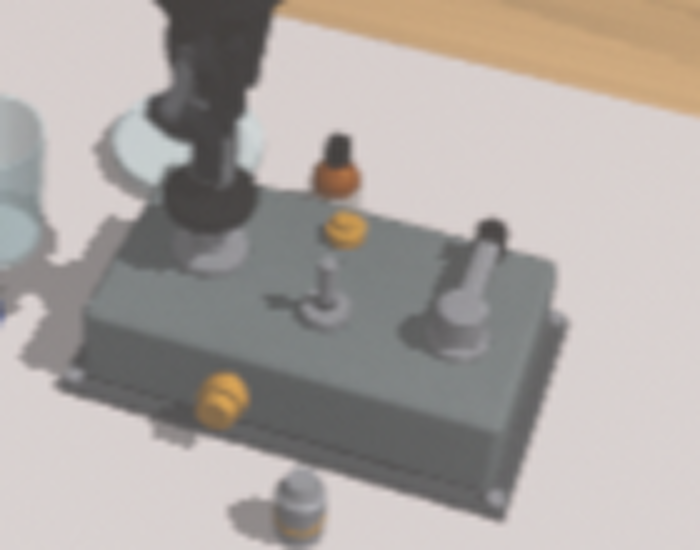

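The pin top hasn't changed over three strokes (row 202.4 ↔ z ≈0.100), so it's fully out with its foot looking dark. I'll retreat upward and do a last check of the lever angle and plunger.

Emit:
jog_arm:
  increments:
    - [[0,0,-40],[0,0,0],-1]
    - [[0,0,-90],[0,0,0],-1]
    - [[-40,0,-120],[0,0,0],-1]
    - [[-80,0,-120],[0,0,0],-1]
    - [[-80,0,-120],[0,0,0],-1]

```text
clock: 15.82
eef_pos: [0.5333, -0.086, 0.2587]
tcp_rot: [-180.0, 0.0, 89.7]
wrist_force: [-1.0, 0.5, -0.1]
grip_width: 0.0004
```

```bash
python3 - <<'E'
from h import *
np.set_printoptions(precision=4,suppress=True)
m=imaging.camera_model("wrist"); p,d=imaging.capture("wrist"); q,_=imaging.capture("scene"); print(m,ctrl.state()['wrist_force'])
np.savez("w3.npz",p=p,d=d)
import json; json.dump({k:np.array(v).tolist() for k,v in m.items()},open("w3.json","w"))
cv2.imwrite("pics/w3.png",np.hstack([cv2.resize(p[:,100:540,::-1],(440,400)),cv2.resize(q[140:265,280:392,::-1],(358,400),interpolation=cv2.INTER_CUBIC)]))
E
```

```text
{'fx': 339.87879294919395, 'fy': 339.87879294919395, 'cx': 315.35616266153056, 'cy': 207.8412866627407, 'xyz': array([ 0.5337, -0.0192,  0.3792]), 'rotation': array([-15.3183,   0.0406,  -0.2324])} [0.0436 0.3966 0.4294]
```

View pics/w3.png

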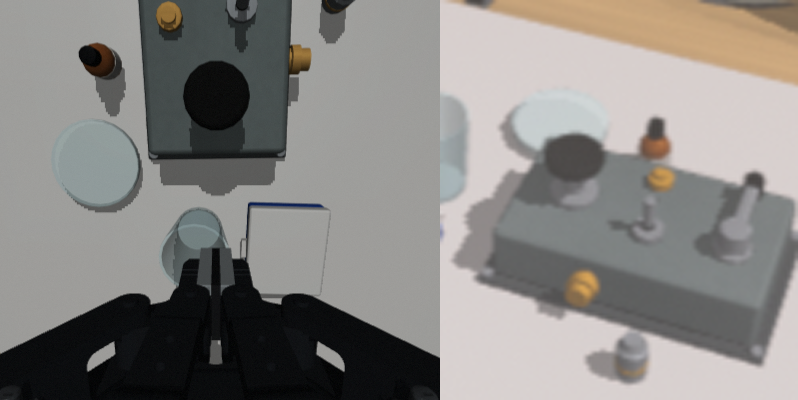

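The button is up and clear of the tool, the pin is out, and the lever points forward. I'll put a number on the lever angle and the button height.

```bash
python3 - <<'E'
from h import *
import json
m=imaging.camera_model("scene"); k=ray(m,378.4,196.3,.086); v=ray(m,372.5,212,.088)
print(k,v,np.hypot(*(k-v)[:2]),np.degrees(np.arctan2(-(k-v)[0],(k-v)[1])))
w={a:np.array(b) for a,b in json.load(open("w3.json")).items()}; d=np.load("w3.npz")['d']
print("button",dep(w,d,316,95),"pin",[dep(w,d,342+a,b).round(4).tolist() for a,b in((-2,3),(0,5))])
E
```

```text
[0.48799174 0.13772227 0.086     ] [0.55123623 0.1391069  0.088     ] 0.0632596437366719 91.25418901563022
button [ 0.53402057 -0.00484285  0.10981734] pin [[0.5528, 0.0639, 0.0846], [0.5546, 0.0632, 0.082]]
```

```bash
python3 -c "
from workcell import ctrl
print(ctrl.finish_job())"
```

```text
the job is handed in; nothing more can be done
None
```

The relief lever is closed, the indicator pin is fully out and the plunger is back up. I handed the job in at about 16 s of the 51 s allowed. I pushed the lever round with the shut fingertips until it met its stop, then pumped nine full strokes and moved the arm clear.

| Check | Result |
|---|---|
| Lever | about 31 N at the stop; measured 91° afterwards, about 63 mm from pivot to knob (62 mm given) |
| Pin | top at about 100 mm, unchanged over the last three strokes |
| Plunger | button top at 110 mm, so fully up |
| Bystanders | no visible movement in the pictures; wrist force about 0 after retreat |

- **Early disagreement:** the top and wrist cameras differed by up to about 9 mm on where the pump was. I used values in between, and contact with the lever and button bore them out.
- **Pin, not fully confirmed:** the last wrist view cut off the pin's top; depths there read only 82–85 mm, which I took to be the shaft. The fully-out reading rests on the scene camera, where the dark band was only faintly visible.

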